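# Ready the case and torque driver for screwing down

### The job

I am about to screw the cover onto the instrument case. Press the raised end of the cover plate down until it snaps under its two clips and the plate lies flat and flush in the case, and set the torque driver in the inclined holder to 7 by turning the collar at its upper end until the 7 has clicked in at the pointer. Either can come first; leave the multimeter, spray can, solder reel and screw dish where they are.

Things in the scene. Friction and masses are not known exactly. Their poses are not given: they have to be found in the camera images.
- holder: Bench holder, fixed: dark steel base plate 150 x 90 x 14 mm with two grey side plates (tops 108 mm above the bench) clamping a torque driver by its handle, so that the driver cannot turn or come out. Origin: centre of the base's underside. At yaw 0 the driver leans towards -x, 35 degrees from vertical. Holder and case change sides from run to run.
- collar_end (a point): Centre of the flat butt end of the driver's collar, on the driver's axis, 185 mm above the bench. The frame is fixed in the driver and does not turn with the collar: z points out of the butt end along the axis (35 degrees from vertical), x square to the axis to the upper side, where the pointer is. A TCP 1 to 3 mm below this point along the axis puts the fingertips just above the bevel.
- collar_grip (a point): Point on the driver's axis in the middle of the collar's grip, 14 mm below the butt end. From the butt end down the axis the collar has 28 mm of bright ribbed grip of 34 mm diameter, a 6 mm tall 45 degree bevel widening to 46 mm diameter that carries the white figures 1 to 9, and a 4 mm rim. Below it is the black handle, 39 mm wide. Axes as for collar_end.
- pointer (a point): Tip of the fixed pointer, a black lug with a white line on the handle just below the collar, on the driver's upper side (the side away from the robot). The figure standing at it is the setting.
- collar (a joint): Collar angle, rad: 0 with 1 at the pointer, 0.5236 (30 deg) more per figure; 7 is at 3.142; stops just beyond 1 and 9. Grows clockwise as seen looking onto the butt end (positive about a tool axis pointing into it). A spring ball clicks at each figure; about 0.1 N m turns it over a click, and released between two figures it springs into the nearer. Starts at a figure from 2 to 5.
- case: Grey instrument case, fixed, 130 (x) x 86 (y) mm, rim 38 mm above the bench. Origin: centre of the underside. Inside the 5 mm wide rim lies a 120 x 76 mm recess, 5 mm deep, the seat for the cover. Two black spring clips 12 mm wide stand at y = -24 and +24 mm in the +x end wall (away from the robot at yaw 0), 11 mm above the rim; their wedge noses reach 5.5 mm inward.
- cover: Loose aluminium cover plate 117 x 73 x 5 mm, 90 to 145 g, screw holes in its corners. Origin: centre of its underside; x along it to the clip end, z out of its upper face. At the start its -x end lies in the recess, its +x end on top of the clips' noses, 12 mm too high (tilt 0.1 rad). A push of 6 to 13 N near that end snaps it home, its upper face then 38 mm above the bench.
- cover_raised (a point): Point on the cover's upper face, on its centre line, 20 mm from the raised (+x) end: a good place to press.
- cover_low (a point): Point on the cover's upper face, on its centre line, 20 mm from the low (-x) end.
- multimeter: Bystander: yellow and black hand multimeter, 92 mm wide, leaning back on its wire bail, about 185 mm tall. Origin: on the bench under its middle.
- spray_can: Bystander: aluminium spray can, 58 mm diameter, 190 mm tall. Origin: centre of its underside.
- solder_reel: Bystander: reel lying flat, 60 mm diameter, 40 mm tall. Origin: centre of its underside.
- screw_dish: Bystander: white dish with a few screws, 66 mm diameter, 14 mm tall. Origin: centre of its underside.
There are look-alikes about, which are no part of the job. Leave any green look-alike of the holder alone. Leave any purple look-alike of the case alone.

How it is judged:
By the outcome, as a careful person would: the job done as asked, in the order asked, and still so for the second after the job is handed in, with the robot touching nothing.
It also fails if it takes over 54 s, if anything falls off the work surface, if the arm or the gripper's body presses on something with over 40 N, if the wrist force passes 120 N, or if a joint passes its speed limit or range.

### The arm

A 6-joint arm with a two-finger parallel gripper is mounted at the origin on the work surface. World frame = base frame: x ahead of the robot, y to its left, z up, the work surface at z = 0. Lengths are in mm, angles in rad, forces in N, time in s.
With the tool pointing down it reaches from about 350 to 775 mm from the base axis. Payload 7.3 kg.
Tool frame: the origin (TCP) lies between the finger pads, 19 mm behind the fingertips; this is the grasp point; z points along the fingers, y is the line along which they close (so a half turn about z gives the same grasp; the last joint's range is limited). The gripper opens to 92 mm and grips with 3 to 60 N. Pads are 19 mm wide; open, the fingers measure 130 mm over their backs; the gripper's body (75 mm by 190 mm) begins 47 mm behind the grasp point.
Start: joints at [1.045, 0.342, 1.524, -0, 1.275, -0.146], TCP at [194.622, 487.612, 245.541] pointing down, gripper open.
Joint ranges: [-2.53, 2.53], [-0.77, 2.02], [0.04, 2.7], [-1, 4.14], [0.28, 2.66], [-3.11, 3.11]. Speed limits (rad/s): [2.57, 2.57, 3.14, 3.14, 3.14, 3.14].

### API

Orientations are given as a unit quaternion [w, x, y, z].
In Python, from workcell import ctrl, eyes gives the robot as it stands.
- The arm moves only by the tool apply_moves, never from a script. Its argument "moves" is a list of rows, each a list of 3 entries, a list of its own where there are three numbers: the shift along the tool's x, y, z in m, then the turn, a rotation vector about the tool's x, y, z in degrees, then the gripper's target within -1 to 1 (fully open at 1, half-way at 0, shut at -1). A call has 1 to 20 rows; each row shifts and turns the commanded pose from where the row before left it, along the tool's axes as they then stand; what a row does not reach is not made up. A row lasts 1/10 s, in which the tool goes at most 50 mm and 8.59 degrees, less where a joint would pass 70% of its speed; a pose out of reach is approached as far as the arm can. A call with a gripper value outside its range is refused whole. The fingers move at their own pace and stop on an object; "newtons" is the grip in N (left out, the last holds). Time passes only in rows, so rows that do not move let the fingers close. It gives the time, the measured TCP pose, the force, the opening and the grip force at its end, in the units of the state.
- ctrl.sense(): the state, without advancing time (a new reading comes with each control period).
- eyes.get_image(name): name is "scene" or "top"; returns a dict with "frame" (420x560x3 uint8, red, green, blue), "depth" (420x560 float32, mm along the optical axis (not along the pixel's ray), 0 where there is no reading), "mtx" (3x3 intrinsics, pixels), "distortion" ([k1, k2, p1, p2, k3] as OpenCV has them; the pictures are not rectified), "R" (3x3) and "t" (3): a world point X has camera coordinates R X + t. Camera axes: x right, y down, z forward; pixel columns grow to the right and rows downward; lengths in mm; the calibration is good to about 2 mm. A picture is of the moment at which its call begins.
- ctrl.sign_off(): hands the job in; it is judged then, once.
The state is a dict: "clock": time; "qpos": joint angles; "dq": joint speeds; "joint_torque": joint torques, N m; "position": TCP position; "orientation": TCP orientation; "ft_force": force on the tool from outside, world axes, zero at the start; "moment": the same for the moment, N m; "finger_gap": finger opening in mm; "finger_force": force on a finger pad.
Only numpy, scipy, OpenCV 4.12 (cv2) and the standard library are available. Lean on these libraries where they do the work, as an engineer would, in place of code of your own. Each camera call takes 0.05 s, during which the arm holds its last target. There are 200 camera calls.

## Working session

There is one attempt and no reset: what is moved stays moved. The work goes in short steps, Python scripts to look and compute and a tool call to move; the robot and the scene stay as the last step left them, time stands still between calls to the robot, and variables do not carry over. Pictures are saved under pics/ and viewed, at most 10 in all, crops included, and the job is handed in when it is done.

Besides the shell and the picture viewer there is one more tool, called after "Call:" by a JSON object that holds its "name" and its "arguments". apply_moves: Moves the arm, as the interface text tells. Its arguments: {"type":"object","properties":{"moves":{"type":"array"},"newtons":{"type":"number"}},"required":["moves"]}

```bash
mkdir -p pics; ls
python3 - <<'E'
from workcell import ctrl, eyes
import cv2, numpy as np
for n in("scene","top"):
    d=eyes.get_image(n); cv2.imwrite(f"pics/{n}0.png",d["frame"][:,:,::-1]); np.savez(f"{n}0.npz",**d)
    print(n,d["mtx"].round(1).tolist(),d["distortion"],(-d["R"].T@d["t"]).round(0),d["R"].round(3).tolist())
print(ctrl.sense())
E
```

```text
pics
scene [[468.7, 0.0, 279.8], [0.0, 468.7, 209.3], [0.0, 0.0, 1.0]] [-0.13228382  0.          0.          0.          0.        ] [1137.  679. 1285.] [[-0.77, 0.638, 0.001], [0.5, 0.604, -0.621], [-0.397, -0.478, -0.784]]
top [[395.4, 0.0, 276.9], [0.0, 395.4, 208.9], [0.0, 0.0, 1.0]] [0.03310996 0.         0.         0.         0.        ] [ 381.   16. 1183.] [[-0.023, -1.0, 0.006], [-0.983, 0.021, -0.182], [0.182, -0.01, -0.983]]
{'clock': 0.1, 'qpos': array([ 1.04498077e+00,  3.42652800e-01,  1.52491335e+00, -1.71395700e-05,
        1.27540854e+00, -1.46010021e-01]), 'dq': array([ 0.00074683, -0.00281344, -0.00185801,  0.0001749 ,  0.000382  ,
       -0.00053078]), 'joint_torque': array([ 1.28996486e-03, -4.32003129e+01, -2.44697410e+01,  7.19611812e-02,
        5.26505650e-02, -4.76084111e-06]), 'position': array([194.45611579, 487.29635437, 244.91741596]), 'orientation': array([-2.20041717e-04,  1.88760909e-01,  9.82022831e-01, -6.55097337e-04]), 'ft_force': array([-0.30727751, -0.01022982, -0.88724954]), 'moment': array([0.02138132, 0.02366132, 0.01349456]), 'finger_force': 0.0, 'finger_gap': 92.08958547033274}
```

View pics/scene0.png

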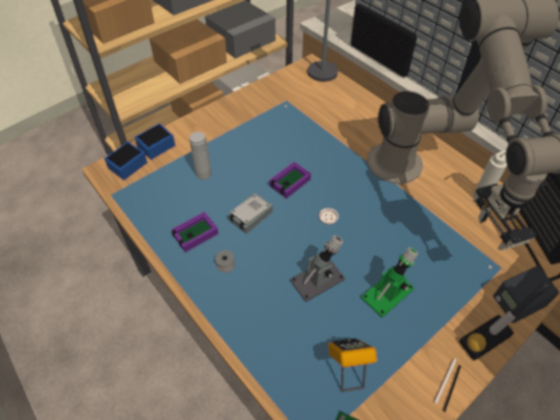

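View pics/top0.png

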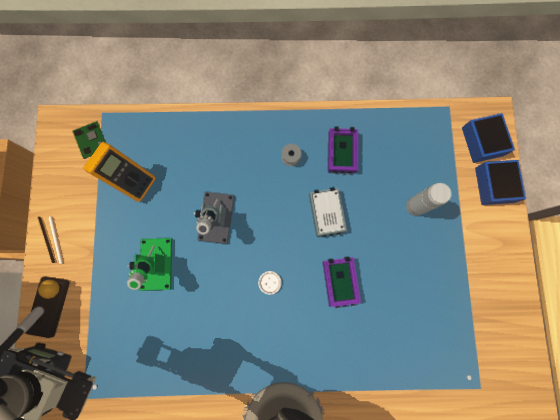

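The top view shows the grey holder at about (215,218) with its collar at (205,227), and the grey case at about (328,212) with its clips at the upper end. The green holder and the purple cases are look-alikes. I'll measure both targets next.

```bash
cat > h.py <<'E'
import cv2, numpy as np
def load(n,tag): return dict(np.load(f"{n}{tag}.npz"))
def ray(d,uv):
    p=cv2.undistortPoints(np.float64(uv).reshape(-1,1,2),d["mtx"],d["distortion"]).reshape(-1,2)
    return np.c_[p,np.ones(len(p))]
def onz(d,uv,z):
    r=ray(d,uv)@d["R"]; c=-d["R"].T@d["t"]
    return c+r*((z-c[2])/r[:,2])[:,None]
def cloud(d):
    h,w=d["depth"].shape; v,u=np.mgrid[:h,:w]
    X=ray(d,np.c_[u.ravel(),v.ravel()])*d["depth"].reshape(-1,1)
    return ((X-d["t"])@d["R"]).reshape(h,w,3)
def proj(d,X): return cv2.projectPoints(np.float64(X).reshape(-1,1,3),cv2.Rodrigues(d["R"])[0],d["t"],d["mtx"],d["distortion"])[0].reshape(-1,2)
E
python3 - <<'E'
from h import *
for n,cr in(("top",[(175,180,70,75),(298,175,65,70)]),("scene",[(280,225,75,80),(220,180,65,60)])):
    d=load(n,0); P=cloud(d)
    ims=[]
    for x,y,w,h in cr:
        ims.append(cv2.resize(d["frame"][y:y+h,x:x+w,::-1],(400,300 if 0 else int(400*h/w)),interpolation=cv2.INTER_CUBIC)[:290 if 0 else 600])
    H=max(i.shape[0] for i in ims); ims=[cv2.copyMakeBorder(i,0,H-i.shape[0],0,0,0) for i in ims]
    cv2.imwrite(f"pics/{n}crop.png",np.hstack(ims))
    for nm,xr in(("holder",cr[0]),("case",cr[1])):
        x,y,w,h=xr; Q=P[y:y+h,x:x+w].reshape(-1,3)
        for lo,hi in((8,20),(30,42),(42,60),(100,112),(150,175),(175,190)):
            s=Q[(Q[:,2]>lo)&(Q[:,2]<hi)]
            if len(s)>5: print(n,nm,lo,hi,len(s),s.mean(0).round(1),s.min(0).round(0),s.max(0).round(0),cv2.minAreaRect(s[:,:2].astype(np.float32)))
E
```

```text
top holder 8 20 937 [577.5 180.9  14.4] [501. 106.   8.] [688. 292.  20.] ((585.985595703125, 207.2393341064453), (175.72105407714844, 177.6239471435547), 80.63662719726562)
top holder 30 42 15 [580.2 166.8  37. ] [548. 160.  31.] [627. 184.  42.] ((589.11865234375, 168.07728576660156), (80.20748901367188, 16.201129913330078), 11.233853340148926)
top holder 42 60 23 [587.5 170.1  50.5] [549. 159.  42.] [623. 187.  60.] ((588.3429565429688, 168.07565307617188), (76.43861389160156, 20.81334686279297), 18.082416534423828)
top holder 100 112 77 [578.2 187.4 107.2] [550. 159. 100.] [604. 232. 112.] ((577.7236328125, 196.91415405273438), (70.90264892578125, 47.46615219116211), 82.43716430664062)
top holder 150 175 116 [548.2 189.2 166. ] [524. 173. 150.] [568. 215. 175.] ((548.784912109375, 190.20840454101562), (43.18170928955078, 36.50126647949219), 64.68325805664062)
top holder 175 190 138 [524.8 194.6 183.4] [509. 178. 175.] [547. 213. 190.] ((527.3256225585938, 195.41778564453125), (33.29719924926758, 38.39541244506836), 67.07910919189453)
top case 8 20 37 [ 558.9 -125.6   13.6] [ 497.
[... 1406 characters left out ...]
6 [530.4 198.7 182.8] [508. 180. 175.] [553. 215. 190.] ((529.038330078125, 197.65704345703125), (42.79945373535156, 35.6502799987793), 18.196992874145508)
scene case 8 20 200 [ 529.1 -145.7   13.2] [ 394. -327.    8.] [672.  -3.  20.] ((557.304443359375, -160.26614379882812), (255.16725158691406, 221.6133575439453), 52.23404312133789)
scene case 30 42 421 [ 558.5 -141.7   37.6] [ 432. -209.   30.] [655. -93.  42.] ((542.3740844726562, -150.60202026367188), (224.4189453125, 91.80838775634766), 9.224885940551758)
scene case 42 60 460 [ 593.8 -143.2   46.6] [ 434. -197.   42.] [656. -91.  57.] ((542.884521484375, -148.78839111328125), (219.60894775390625, 84.10247802734375), 9.046475410461426)
```

View pics/topcrop.png

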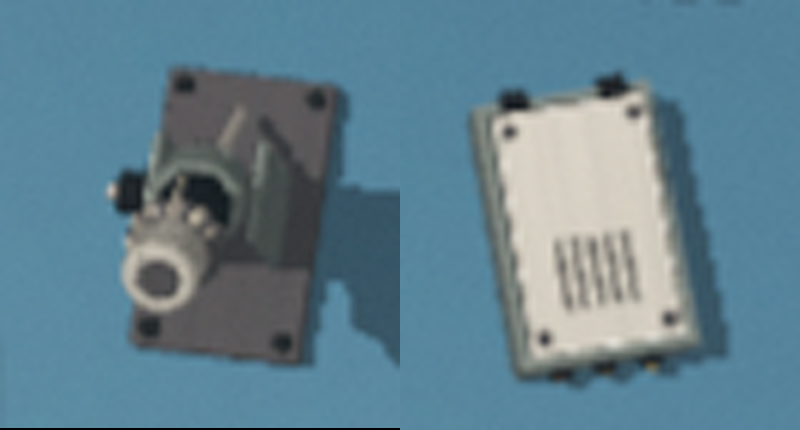

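View pics/scenecrop.png

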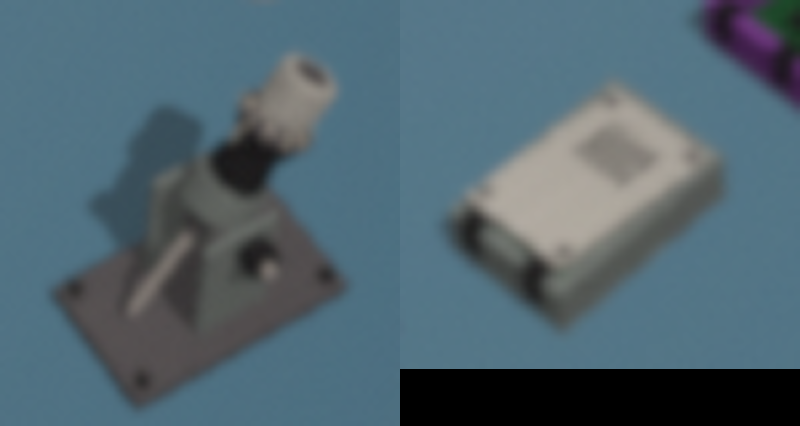

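Top crop: the base corners are at about (175,68), (338,88), (305,365), (132,345), and the butt end at (162,274). The case rim corners are at about (70,108), (248,82), (300,345), (120,380) within the right half, with both clips at its upper edge. The figures can't be read at this resolution, so I'll count from the end stop at 9.

Run:
```python
from h import *
t=load("top",0); s=load("scene",0)
hc=np.array([(175,68),(338,88),(305,365),(132,345)])/5.714+[175,180]-.4
cc=np.array([(70,108),(248,82),(300,345),(120,380)])/6.154+[298,175]-.4
H=onz(t,hc,14)[:,:2]; C=onz(t,cc,38)[:,:2]
for n,Q in(("holder",H),("case",C)):
    e=Q[0]+Q[1]-Q[2]-Q[3]
    print(n,Q.mean(0).round(1),np.linalg.norm(e)/2,np.linalg.norm(Q[0]+Q[3]-Q[1]-Q[2])/2,"yaw",np.degrees(np.arctan2(e[1],e[0])))
# base mask & scene-cloud
for d,x,y,w,h in((t,175,180,70,75),(s,280,225,75,80)):
    P=cloud(d)[y:y+h,x:x+w].reshape(-1,3); q=P[(abs(P[:,2]-14)<3)&(P[:,0]>490)&(P[:,1]>110)&(P[:,1]<260)]
    # butt plane: points with z>165
bt=onz(t,np.array([[162,274]])/5.714+[175,180]-.4,185); bs=onz(s,np.array([[310,74]])/5.333+[280,225]-.4,185)
print("butt",bt,bs)
# case corners in scene crop
sc=np.array([(555,330)]) 
P=cloud(t)
for nm,(x,y,w,h) in dict(c=(298,175,65,70)).items():
    Q=P[y:y+h,x:x+w].reshape(-1,3); Q=Q[(Q[:,2]>30)&(Q[:,2]<47)]; print(cv2.minAreaRect(Q[:,:2].astype(np.float32)))
# axis from driver: for z slices 150..190 from both clouds
for lo in range(110,195,10):
    S=[]
    for d,(x,y,w,h) in((t,(175,180,70,75)),(s,(280,225,75,80))):
        Q=cloud(d)[y:y+h,x:x+w].reshape(-1,3); Q=Q[(Q[:,2]>lo)&(Q[:,2]<lo+10)&(Q[:,0]>480)]; S.append(Q)
    Q=np.vstack(S); print(lo,len(Q),Q.min(0).round(),Q.max(0).round(), ((Q.min(0)+Q.max(0))/2).round(1))
```

```text
holder [576.1 186.3] 147.6711524089146 88.59509490482328 yaw -7.409760382882072
case [ 581.8 -144.4] 131.60578437512117 87.17630158278058 yaw 8.031027209470734
butt [[521.70012343 194.80282818 185.        ]] [[518.99759102 196.05141456 185.        ]]
((586.412353515625, -143.3483123779297), (133.55972290039062, 86.54473114013672), 7.80509614944458)
110 93 [554. 161. 110.] [600. 220. 120.] [577.3 190.1 115. ]
120 131 [551. 168. 120.] [595. 211. 130.] [573.  189.6 125. ]
130 108 [553. 174. 130.] [586. 210. 140.] [569.2 191.6 135. ]
140 48 [531. 179. 141.] [572. 215. 150.] [551.5 196.7 145.6]
150 51 [524. 173. 150.] [565. 218. 160.] [545.  195.5 155. ]
160 138 [528. 173. 160.] [570. 216. 170.] [548.8 194.1 165. ]
170 122 [506. 178. 170.] [567. 213. 180.] [536.6 195.7 174.9]
180 174 [511. 180. 180.] [545. 215. 190.] [527.9 197.4 185. ]
190 56 [522. 183. 190.] [539. 210. 197.] [530.4 196.5 193.4]
```

```bash
cat >> h.py <<'E'
from scipy.spatial.transform import Rotation as Ro
def Rq(q): return Ro.from_quat(q,scalar_first=True)
butt=np.array([521,195.5,185.]); yaw=np.radians(-8)
u=np.array([-np.sin(np.radians(35))*np.cos(yaw),-np.sin(np.radians(35))*np.sin(yaw),np.cos(np.radians(35))])
def Rcollar(q6deg):
    z=-u; r=np.array([.93,.36,0]); y=r-z*(r@z); y/=np.linalg.norm(y)
    return Ro.from_matrix(np.c_[np.cross(y,z),y,z])*Ro.from_euler('z',q6deg,degrees=True)
def delta(p0,R0,p1,R1):
    return (R0.inv().apply(np.subtract(p1,p0))/1000).round(4),(R0.inv()*R1).as_rotvec(degrees=True).round(2)
E
python3 - <<'E'
from h import *
from workcell import ctrl
s=ctrl.sense(); p=s["position"]; R=Rq(s["orientation"])
pts=[(p+[0,0,100],R),(butt+u*80+[0,0,90],Rcollar(0)),(butt+u*80,Rcollar(-110)),(butt+u*3,Rcollar(-110))]
for q,T in pts: print(q.round(0),*delta(p,R,q,T)); p,R=q,T
E
```

```text
[194. 487. 345.] [ 0.     -0.0001 -0.1   ] [0. 0. 0.]
[476. 202. 341.] [-0.3669 -0.1609  0.0045] [-20.47 -29.38  40.66]
[476. 202. 251.] [ 0.0291 -0.0427  0.0737] [   0.   -0. -110.]
[519. 196. 187.] [-0.    -0.     0.077] [0. 0. 0.]
```

Call:
{"name": "apply_moves", "arguments": {"moves": [[[0, 0, -0.05], [0, 0, 0], 1], [[0, 0, -0.05], [0, 0, 0], 1], [[-0.041, -0.018, 0.0005], [0, 0, 0], 0.5], [[-0.041, -0.018, 0.0005], [0, 0, 0], 0.5], [[-0.041, -0.018, 0.0005], [0, 0, 0], 0.5], [[-0.041, -0.018, 0.0005], [0, 0, 0], 0.5], [[-0.041, -0.018, 0.0005], [0, 0, 0], 0.5], [[-0.041, -0.018, 0.0005], [0, 0, 0], 0.5], [[-0.041, -0.018, 0.0005], [0, 0, 0], 0.5], [[-0.041, -0.018, 0.0005], [0, 0, 0], 0.5], [[-0.041, -0.018, 0.0005], [0, 0, 0], 0.5], [[0, 0, 0], [-2.92, -4.2, 5.81], 0.5], [[0, 0, 0], [-2.92, -4.2, 5.81], 0.5], [[0, 0, 0], [-2.92, -4.2, 5.81], 0.5], [[0, 0, 0], [-2.92, -4.2, 5.81], 0.5], [[0, 0, 0], [-2.92, -4.2, 5.81], 0.5], [[0, 0, 0], [-2.92, -4.2, 5.81], 0.5], [[0, 0, 0], [-2.92, -4.2, 5.81], 0.5]]}}

```text
clock: 1.9
position: [476.8, 199.9, 340.9]
orientation: [0.273, 0.502, 0.812, 0.121]
ft_force: [-0.1, 0.1, 0.6]
finger_gap: 68.8
finger_force: 0.0
```

Run:
```python
from h import *
from workcell import ctrl
s=ctrl.sense(); p=s["position"]; R=Rq(s["orientation"]); print(p,s["qpos"].round(2),s["finger_gap"],s["ft_force"])
pts=[(p,Rcollar(-110)),(butt+u*80,Rcollar(-110))]
for q,T in pts: print(q.round(0),*delta(p,R,q,T)); p,R=q,T
```

```text
[476.76662985 199.90765896 340.86049748] [ 0.42  0.03  1.79 -0.42  0.83  0.17] 68.78987620732987 [-0.06601431  0.11672837  0.62953728]
[477. 200. 341.] [0. 0. 0.] [   0.12   -0.33 -109.73]
[476. 202. 251.] [0.0295 0.0441 0.0731] [0. 0. 0.]
```

Call:
{"name": "apply_moves", "arguments": {"moves": [[[0, 0, 0], [0, 0, -8.5], 0.3], [[0, 0, 0], [0, 0, -8.5], 0.3], [[0, 0, 0], [0, 0, -8.5], 0.3], [[0, 0, 0], [0, 0, -8.5], 0.3], [[0, 0, 0], [0, 0, -8.5], 0.3], [[0, 0, 0], [0, 0, -8.5], 0.3], [[0, 0, 0], [0, 0, -8.5], 0.3], [[0, 0, 0], [0, 0, -8.5], 0.3], [[0, 0, 0], [0, 0, -8.5], 0.3], [[0, 0, 0], [0, 0, -8.5], 0.3], [[0, 0, 0], [0, 0, -8.5], 0.3], [[0, 0, 0], [0, 0, -8.5], 0.3], [[0, 0, 0], [0, 0, -8], 0.3], [[0.015, 0.022, 0.0365], [0, 0, 0], 0.3], [[0.0145, 0.022, 0.0365], [0, 0, 0], 0.3], [[0, 0, 0], [0, 0, 0], 0.3]]}}

```text
clock: 3.5
position: [471.9, 200.3, 244.5]
orientation: [0.248, -0.381, 0.877, -0.154]
ft_force: [0.0, -0.4, 0.3]
finger_gap: 59.6
finger_force: 0.0
```

Run:
```python
from h import *
from workcell import ctrl,eyes
s=ctrl.sense(); p=s["position"]; R=Rq(s["orientation"]); print(p,s["qpos"].round(2),s["finger_gap"],s["ft_force"])
print(*delta(p,R,butt-u*2,Rcollar(-110)))
out=[]
for n in("top","scene"):
    d=eyes.get_image(n); np.savez(f"{n}1.npz",**d)
    x,y=(180,175) if n=="top" else (285,200)
    i=cv2.resize(d["frame"][y:y+80,x:x+80,::-1].copy(),(400,400),interpolation=cv2.INTER_CUBIC)
    for k in(0,20,-14,-28): 
        a=(proj(d,butt+u*k)[0]-[x,y]+.5)*5; cv2.circle(i,(int(a[0]),int(a[1])),2,(0,0,255),-1)
    out.append(i)
cv2.imwrite("pics/c1.png",np.hstack(out))
```

```text
[471.88779633 200.2998788  244.54716289] [ 0.43  0.13  1.96 -0.56  0.6  -1.56] 59.62767612442455 [ 0.0120239  -0.35508425  0.30387758]
[-0.0064 -0.005   0.0789] [ 0.75 -0.79  0.7 ]
```

View pics/c1.png

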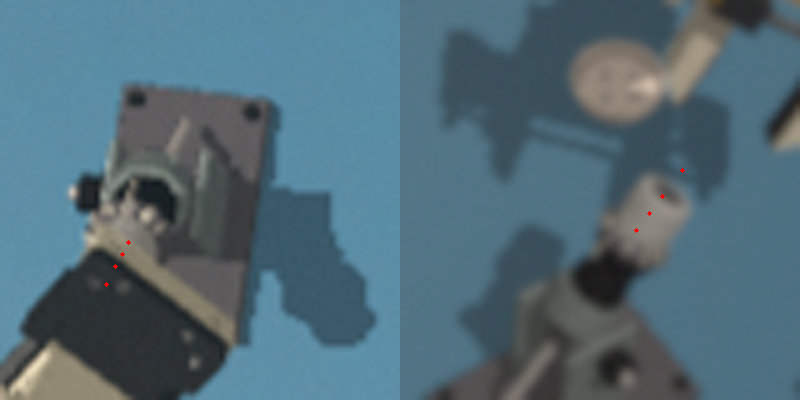

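The scene crop shows the projected butt point at (662,196), on the centre of the collar's end, and the axis dots run down the middle of the collar. I'll go in slowly and grip.

Call:
{"name": "apply_moves", "arguments": {"moves": [[[-0.0064, -0.005, 0], [0.75, -0.79, 0.7], 0.3], [[0, 0, 0.03], [0, 0, 0], 0.3], [[0, 0, 0.03], [0, 0, 0], 0.3], [[0, 0, 0.012], [0, 0, 0], 0.3], [[0, 0, 0.007], [0, 0, 0], 0.3], [[0, 0, 0], [0, 0, 0], 0.3]]}}

```text
clock: 4.2
position: [528.2, 197.3, 191.7]
orientation: [0.264, -0.373, 0.876, -0.156]
ft_force: [0.1, -0.3, -0.2]
finger_gap: 59.7
finger_force: 0.0
```

Run:
```python
from h import *
from workcell import ctrl
s=ctrl.sense(); p=s["position"]; R=Rq(s["orientation"]); print(p,s["qpos"].round(2),s["finger_gap"],s["ft_force"],s["moment"])
print(*delta(p,R,butt-u*2,Rcollar(-110)))
```

```text
[528.22958675 197.29512991 191.68929972] [ 0.37  0.29  1.96 -0.73  0.43 -1.41] 59.654080044542496 [ 0.13757983 -0.25686235 -0.16637727] [0.11391634 0.46263563 0.00095632]
[0.0079 0.0061 0.0034] [-0.37  0.66 -0.23]
```

Call:
{"name": "apply_moves", "arguments": {"moves": [[[0.004, 0.003, 0], [-0.2, 0.3, 0], 0.3], [[0.0039, 0.0031, 0], [-0.2, 0.3, 0], 0.3], [[0, 0, 0.0034], [0, 0, 0], 0.3], [[0, 0, 0], [0, 0, 0], 0.3]]}}

```text
clock: 4.6
position: [521.3, 195.4, 182.7]
orientation: [0.258, -0.374, 0.878, -0.154]
ft_force: [1.0, 0.6, -0.5]
finger_gap: 59.8
finger_force: 0.0
```

Run:
```python
from h import *
from workcell import ctrl
s=ctrl.sense(); p=s["position"]; R=Rq(s["orientation"]); print(p,s["qpos"].round(2),s["finger_gap"],s["ft_force"],s["moment"])
print(*delta(p,R,butt-u*2,Rcollar(-110)))
```

```text
[521.29615506 195.43956636 182.70859577] [ 0.37  0.29  1.98 -0.74  0.43 -1.39] 59.82663859874245 [ 0.97235929  0.62910877 -0.53073221] [0.09057699 0.43523788 0.02061513]
[-0.0006 -0.0009 -0.0001] [ 0.09  0.05 -0.18]
```

Call:
{"name": "apply_moves", "arguments": {"moves": [[[-0.0006, -0.0009, 0], [0, 0, 0], -1], [[0, 0, 0], [0, 0, 0], -1], [[0, 0, 0], [0, 0, 0], -1], [[0, 0, 0], [0, 0, 0], -1], [[0, 0, 0], [0, 0, 0], -1], [[0, 0, 0], [0, 0, 0], -1], [[0, 0, 0], [0, 0, 0], -1]], "newtons": 20}}

```text
clock: 5.3
position: [520.6, 196.5, 182.0]
orientation: [0.257, -0.374, 0.878, -0.153]
ft_force: [-8.5, 8.5, -1.6]
finger_gap: 33.8
finger_force: 20.0
```

```bash
cat > st.py <<'E'
from h import *
from workcell import ctrl
s=ctrl.sense(); p=s["position"]; R=Rq(s["orientation"])
print(s["clock"],p.round(1),s["qpos"].round(2),"gap",s["finger_gap"],"F tool",R.inv().apply(s["ft_force"]).round(1),"M tool",R.inv().apply(s["moment"]).round(2),s["finger_force"])
rel=Rcollar(0).inv()*R
print("roll",rel.as_euler('zyx',degrees=True).round(1),"off (collar frame0)",Rcollar(0).inv().apply(p-(butt-u*2)).round(1))
print(delta(p,R,butt-u*2,R))
E
python3 st.py
```

```text
5.3 [520.6 196.5 182. ] [ 0.37  0.29  1.98 -0.73  0.43 -1.4 ] gap 33.82393280181003 F tool [-0.7 11.4 -4.1] M tool [-2.28  0.02  0.1 ] 20.002650171518326
roll [-1.098e+02  3.000e-01  1.000e-01] off (collar frame0) [ 2.  -1.2  0.2]
(array([-0.0005, -0.0023, -0.0002]), array([0., 0., 0.]))
```

Call:
{"name": "apply_moves", "arguments": {"moves": [[[0, 0.0022, 0], [0, 0, 0], -1], [[0, 0, 0], [0, 0, 0], -1], [[0, 0, 0], [0, 0, 6], -1], [[0, 0, 0], [0, 0, 6], -1], [[0, 0, 0], [0, 0, 6], -1], [[0, 0, 0], [0, 0, 6], -1], [[0, 0, 0], [0, 0, 6], -1], [[0, 0, 0], [0, 0, 6], -1], [[0, 0, 0], [0, 0, 6], -1], [[0, 0, 0], [0, 0, 6], -1], [[0, 0, 0], [0, 0, 6], -1], [[0, 0, 0], [0, 0, 6], -1], [[0, 0, 0], [0, 0, 0], -1]]}}

```text
clock: 6.6
position: [520.5, 196.7, 181.9]
orientation: [0.3, 0.117, 0.947, -0.004]
ft_force: [-3.9, 2.1, 1.1]
finger_gap: 33.8
finger_force: 20.0
```

```bash
python3 st.py
```

```text
6.6 [520.5 196.7 181.9] [ 0.37  0.29  1.98 -0.74  0.43 -0.34] gap 33.775662474197595 F tool [ 3.   1.3 -3.3] M tool [-0.13  0.99  0.04] 20.003255009651184
roll [-49.6   0.1   0. ] off (collar frame0) [ 2.3 -1.3  0.2]
(array([-0.0025, -0.0009, -0.0002]), array([0., 0., 0.]))
```

Call:
{"name": "apply_moves", "arguments": {"moves": [[[0, 0, 0], [0, 0, 6], -1], [[0, 0, 0], [0, 0, 6], -1], [[0, 0, 0], [0, 0, 6], -1], [[0, 0, 0], [0, 0, 6], -1], [[0, 0, 0], [0, 0, 6], -1], [[0, 0, 0], [0, 0, 6], -1], [[0, 0, 0], [0, 0, 6], -1], [[0, 0, 0], [0, 0, 6], -1], [[0, 0, 0], [0, 0, 6], -1], [[0, 0, 0], [0, 0, 6], -1], [[0, 0, 0], [0, 0, 6], -1], [[0, 0, 0], [0, 0, 6], -1], [[0, 0, 0], [0, 0, 3], -1]]}}

```text
clock: 7.9
position: [520.6, 196.9, 181.9]
orientation: [0.24, 0.669, 0.68, 0.179]
ft_force: [-5.0, 2.5, 1.6]
finger_gap: 34.0
finger_force: 20.0
```

```bash
python3 st.py
```

```text
7.9 [520.6 196.9 181.9] [ 0.37  0.29  1.98 -0.74  0.43  0.97] gap 33.98604872204278 F tool [ 2.3 -3.1 -4.3] M tool [ 1.03  0.23 -0.12] 19.999648332595825
roll [25.4  0.1  0. ] off (collar frame0) [ 2.3 -1.1  0.2]
(array([-0.0016,  0.002 , -0.0002]), array([0., 0., 0.]))
```

Call:
{"name": "apply_moves", "arguments": {"moves": [[[0, 0, 0], [0, 0, 6], -1], [[0, 0, 0], [0, 0, 6], -1], [[0, 0, 0], [0, 0, 6], -1], [[0, 0, 0], [0, 0, 6], -1], [[0, 0, 0], [0, 0, 6], -1]]}}

```text
clock: 8.4
position: [520.6, 196.8, 182.0]
orientation: [0.186, 0.823, 0.483, 0.235]
ft_force: [-5.1, 1.8, 0.6]
finger_gap: 33.8
finger_force: 20.0
```

```bash
python3 st.py
```

```text
8.4 [520.6 196.8 182. ] [ 0.37  0.29  1.98 -0.74  0.43  1.5 ] gap 33.808253170285546 F tool [-0.4 -4.1 -3.5] M tool [ 1.15 -0.16 -0.07] 19.997322857379913
roll [55.4  0.1  0. ] off (collar frame0) [ 2.3 -1.1  0.1]
(array([-0.0004,  0.0025, -0.0002]), array([0., 0., 0.]))
```

Call:
{"name": "apply_moves", "arguments": {"moves": [[[0, 0, 0], [0, 0, 6], -1], [[0, 0, 0], [0, 0, 6], -1], [[0, 0, 0], [0, 0, 6], -1], [[0, 0, 0], [0, 0, 6], -1], [[0, 0, 0], [0, 0, 6], -1]]}}

```text
clock: 8.9
position: [520.5, 196.7, 181.9]
orientation: [0.119, 0.919, 0.254, 0.275]
ft_force: [-4.1, 2.2, 0.6]
finger_gap: 34.0
finger_force: 20.0
```

```bash
python3 st.py
```

```text
8.9 [520.5 196.7 181.9] [ 0.37  0.29  1.98 -0.74  0.43  2.02] gap 34.00416753256514 F tool [-1.5 -3.3 -3. ] M tool [ 0.72 -0.73 -0.57] 19.997833371162415
roll [85.4  0.1  0. ] off (collar frame0) [ 2.3 -1.3  0.2]
(array([ 0.0011,  0.0024, -0.0002]), array([0., 0., 0.]))
```

Call:
{"name": "apply_moves", "arguments": {"moves": [[[0, 0, 0], [0, 0, 5], -1], [[0, 0, 0], [0, 0, 5], -1], [[0, 0, 0], [0, 0, 2], -1], [[0, 0, 0], [0, 0, 0], -1]]}}

```text
clock: 9.3
position: [520.4, 196.7, 181.7]
orientation: [0.09, 0.941, 0.158, 0.286]
ft_force: [-5.3, 1.6, 0.6]
finger_gap: 34.0
finger_force: 20.0
```

```bash
python3 st.py
```

```text
9.3 [520.4 196.7 181.7] [ 0.37  0.29  1.98 -0.74  0.43  2.23] gap 33.95263168920485 F tool [-3.3 -2.6 -3.6] M tool [ 0.63 -0.95 -0.19] 20.001047551631927
roll [97.2  0.1  0.1] off (collar frame0) [ 2.3 -1.4  0.2]
(array([ 0.0017,  0.0021, -0.0002]), array([0., 0., 0.]))
```

Call:
{"name": "apply_moves", "arguments": {"moves": [[[0, 0, 0], [0, 0, 5], -1], [[0, 0, 0], [0, 0, 5], -1]]}}

```text
clock: 9.5
position: [520.7, 196.8, 181.9]
orientation: [0.064, 0.951, 0.075, 0.293]
ft_force: [-2.7, 2.1, -0.3]
finger_gap: 34.0
finger_force: 20.0
```

```bash
python3 st.py
```

```text
9.5 [520.7 196.8 181.9] [ 0.37  0.29  1.98 -0.74  0.43  2.4 ] gap 33.98438169836467 F tool [-2.  -2.4 -1.5] M tool [ 0.48 -0.76 -0.48] 19.99671220779419
roll [1.073e+02 1.000e-01 0.000e+00] off (collar frame0) [ 2.3 -1.2  0.3]
(array([ 0.0018,  0.0018, -0.0003]), array([0., 0., 0.]))
```

Call:
{"name": "apply_moves", "arguments": {"moves": [[[0, 0, 0], [0, 0, 5], -1], [[0, 0, 0], [0, 0, 5], -1]]}}

```text
clock: 9.7
position: [520.9, 196.8, 182.0]
orientation: [0.038, 0.954, -0.008, 0.298]
ft_force: [-3.4, 1.3, 0.7]
finger_gap: 33.8
finger_force: 20.0
```

```bash
python3 st.py
```

```text
9.7 [520.9 196.8 182. ] [ 0.37  0.29  1.98 -0.74  0.43  2.58] gap 33.817758850947804 F tool [-2.4 -1.2 -2.6] M tool [ 0.29 -0.99 -0.52] 19.996008574962616
roll [1.173e+02 1.000e-01 0.000e+00] off (collar frame0) [ 2.1 -0.9  0.3]
(array([ 0.0018,  0.0015, -0.0003]), array([0., 0., 0.]))
```

Turned 227° in total with the moment steady at about 0.5 N m, so the collar is on the stop past 9. I'll release it to settle at 9, regrip, turn back 60° and release.

Call:
{"name": "apply_moves", "arguments": {"moves": [[[0, 0, 0], [0, 0, 0], 0.1], [[0, 0, 0], [0, 0, 0], 0.1], [[0, 0, 0], [0, 0, 0], 0.1], [[0, 0, 0], [0, 0, 0], 0.1], [[0, 0, 0], [0, 0, 0], -1], [[0, 0, 0], [0, 0, 0], -1], [[0, 0, 0], [0, 0, 0], -1], [[0, 0, 0], [0, 0, 0], -1], [[0, 0, 0], [0, 0, 0], -1]], "newtons": 25}}

```text
clock: 10.6
position: [521.0, 196.8, 182.2]
orientation: [0.039, 0.954, -0.007, 0.298]
ft_force: [0.1, 0.1, -0.6]
finger_gap: 33.8
finger_force: 25.0
```

```bash
python3 st.py
```

```text
10.6 [521.  196.8 182.2] [ 0.37  0.29  1.98 -0.74  0.43  2.58] gap 33.8490590273446 F tool [-0.3 -0.2  0.5] M tool [ 0.15 -0.56 -0.09] 24.99984920024872
roll [ 1.172e+02  1.000e-01 -0.000e+00] off (collar frame0) [ 2.  -0.7  0.2]
(array([ 0.0015,  0.0015, -0.0002]), array([0., 0., 0.]))
```

Call:
{"name": "apply_moves", "arguments": {"moves": [[[0, 0, 0], [0, 0, -5], -1], [[0, 0, 0], [0, 0, -5], -1], [[0, 0, 0], [0, 0, -5], -1], [[0, 0, 0], [0, 0, -5], -1], [[0, 0, 0], [0, 0, -5], -1], [[0, 0, 0], [0, 0, -5], -1], [[0, 0, 0], [0, 0, -5], -1], [[0, 0, 0], [0, 0, -5], -1], [[0, 0, 0], [0, 0, -5], -1], [[0, 0, 0], [0, 0, -5], -1], [[0, 0, 0], [0, 0, -5], -1], [[0, 0, 0], [0, 0, -5], -1], [[0, 0, 0], [0, 0, 0], -1], [[0, 0, 0], [0, 0, 0], -1]]}}

```text
clock: 12.0
position: [520.8, 197.3, 182.0]
orientation: [0.182, 0.83, 0.47, 0.239]
ft_force: [-1.4, 6.0, -1.4]
finger_gap: 33.9
finger_force: 25.0
```

```bash
python3 st.py
```

```text
12.0 [520.8 197.3 182. ] [ 0.38  0.29  1.98 -0.74  0.43  1.53] gap 33.89311181235213 F tool [ 4.3 -4.7 -0.1] M tool [ 1.08  0.29 -0.24] 24.99972939491272
roll [57.3  0.2 -0. ] off (collar frame0) [ 2.6 -0.7  0.2]
(array([-0.0008,  0.0026, -0.0002]), array([0., 0., 0.]))
```

I'll verify by releasing, then turning forward and seeing where the stop comes. If the collar is at 7, that should be just past 60°.

Call:
{"name": "apply_moves", "arguments": {"moves": [[[0, 0, 0], [0, 0, 0], 0.1], [[0, 0, 0], [0, 0, 0], 0.1], [[0, 0, 0], [0, 0, 0], 0.1], [[0, 0, 0], [0, 0, 0], 0.1], [[0, 0, 0], [0, 0, 0], -1], [[0, 0, 0], [0, 0, 0], -1], [[0, 0, 0], [0, 0, 0], -1], [[0, 0, 0], [0, 0, 0], -1], [[0, 0, 0], [0, 0, 0], -1]]}}

```text
clock: 12.9
position: [520.6, 196.8, 182.0]
orientation: [0.182, 0.83, 0.47, 0.238]
ft_force: [-4.7, 2.3, 0.6]
finger_gap: 34.0
finger_force: 25.0
```

```bash
python3 st.py
```

```text
12.9 [520.6 196.8 182. ] [ 0.37  0.29  1.98 -0.74  0.43  1.53] gap 34.01103143726658 F tool [ 0.1 -4.1 -3.3] M tool [ 0.93 -0.21 -0.03] 24.999326169490814
roll [57.2  0.1  0. ] off (collar frame0) [ 2.3 -1.1  0.2]
(array([-0.0003,  0.0025, -0.0002]), array([0., 0., 0.]))
```

Call:
{"name": "apply_moves", "arguments": {"moves": [[[0, 0, 0], [0, 0, 5], -1], [[0, 0, 0], [0, 0, 5], -1], [[0, 0, 0], [0, 0, 5], -1], [[0, 0, 0], [0, 0, 5], -1], [[0, 0, 0], [0, 0, 5], -1], [[0, 0, 0], [0, 0, 5], -1], [[0, 0, 0], [0, 0, 5], -1], [[0, 0, 0], [0, 0, 5], -1]]}}

```text
clock: 13.7
position: [520.7, 196.7, 182.0]
orientation: [0.089, 0.941, 0.157, 0.286]
ft_force: [-3.4, 0.6, 1.2]
finger_gap: 33.9
finger_force: 25.0
```

```bash
python3 st.py
```

```text
13.7 [520.7 196.7 182. ] [ 0.37  0.29  1.98 -0.74  0.43  2.23] gap 33.88337409448912 F tool [-1.8 -1.1 -3. ] M tool [ 0.51 -0.76 -0.01] 24.998407065868378
roll [97.4  0.1  0. ] off (collar frame0) [ 2.2 -1.1  0.2]
(array([ 0.0014,  0.002 , -0.0002]), array([0., 0., 0.]))
```

Call:
{"name": "apply_moves", "arguments": {"moves": [[[0, 0, 0], [0, 0, 5], -1], [[0, 0, 0], [0, 0, 5], -1]]}}

```text
clock: 13.9
position: [520.7, 196.7, 182.0]
orientation: [0.064, 0.951, 0.074, 0.293]
ft_force: [-5.2, 2.1, 2.1]
finger_gap: 33.8
finger_force: 25.0
```

```bash
python3 st.py
```

```text
13.9 [520.7 196.7 182. ] [ 0.37  0.29  1.98 -0.74  0.43  2.4 ] gap 33.8220826150288 F tool [-2.7 -2.2 -4.8] M tool [ 0.42 -1.03 -0.03] 25.000166594982147
roll [1.074e+02 1.000e-01 0.000e+00] off (collar frame0) [ 2.2 -1.1  0.2]
(array([ 0.0017,  0.0017, -0.0002]), array([0., 0., 0.]))
```

Call:
{"name": "apply_moves", "arguments": {"moves": [[[0, 0, 0], [0, 0, 5], -1], [[0, 0, 0], [0, 0, 5], -1], [[0, 0, 0], [0, 0, 5], -1], [[0, 0, 0], [0, 0, 2], -1]]}}

```text
clock: 14.3
position: [520.7, 196.7, 182.0]
orientation: [0.02, 0.952, -0.067, 0.299]
ft_force: [-4.1, 1.6, 1.5]
finger_gap: 33.8
finger_force: 25.0
```

```bash
python3 st.py
```

```text
14.3 [520.7 196.7 182. ] [ 0.37  0.29  1.98 -0.74  0.43  2.7 ] gap 33.7508418574199 F tool [-2.6 -1.  -3.7] M tool [ 0.11 -1.   -0.07] 24.999239444732666
roll [1.243e+02 1.000e-01 0.000e+00] off (collar frame0) [ 2.2 -1.1  0.2]
(array([ 0.0021,  0.0012, -0.0002]), array([0., 0., 0.]))
```

Call:
{"name": "apply_moves", "arguments": {"moves": [[[0, 0, 0], [0, 0, 3], -1], [[0, 0, 0], [0, 0, 3], -1]]}}

```text
clock: 14.5
position: [521.3, 196.6, 182.5]
orientation: [0.005, 0.947, -0.116, 0.301]
ft_force: [-0.1, -1.6, 1.4]
finger_gap: 33.7
finger_force: 25.0
```

```bash
python3 st.py
```

```text
14.5 [521.3 196.6 182.5] [ 0.37  0.29  1.98 -0.74  0.43  2.8 ] gap 33.65405313656357 F tool [ 1.1  1.5 -1.1] M tool [-0.34 -0.04 -0.64] 24.998850524425507
roll [ 1.302e+02  1.000e-01 -0.000e+00] off (collar frame0) [ 1.7 -0.4  0.1]
(array([ 0.0014,  0.001 , -0.0001]), array([0., 0., 0.]))
```

Call:
{"name": "apply_moves", "arguments": {"moves": [[[0, 0, 0], [0, 0, 3], -1], [[0, 0, 0], [0, 0, 3], -1]]}}

```text
clock: 14.7
position: [521.3, 196.6, 182.5]
orientation: [-0.011, 0.939, -0.165, 0.3]
ft_force: [-0.7, -0.2, 1.3]
finger_gap: 33.9
finger_force: 25.0
```

```bash
python3 st.py
```

```text
14.7 [521.3 196.6 182.5] [ 0.37  0.29  1.98 -0.74  0.43  2.91] gap 33.93978924078132 F tool [ 0.2  0.2 -1.5] M tool [-0.18 -0.43 -0.63] 25.000927448272705
roll [ 1.362e+02  1.000e-01 -0.000e+00] off (collar frame0) [ 1.7 -0.4  0.1]
(array([ 0.0015,  0.0008, -0.0001]), array([0., 0., 0.]))
```

The stop came at about 69°, which confirms the procedure had put the collar at 7: two figures plus about 9° to the stop. I'll repeat it exactly.

Call:
{"name": "apply_moves", "arguments": {"moves": [[[0, 0, 0], [0, 0, 0], 0.1], [[0, 0, 0], [0, 0, 0], 0.1], [[0, 0, 0], [0, 0, 0], 0.1], [[0, 0, 0], [0, 0, 0], 0.1], [[0, 0, 0], [0, 0, 0], -1], [[0, 0, 0], [0, 0, 0], -1], [[0, 0, 0], [0, 0, 0], -1], [[0, 0, 0], [0, 0, 0], -1], [[0, 0, 0], [0, 0, 0], -1]]}}

```text
clock: 15.6
position: [521.0, 196.7, 182.1]
orientation: [-0.011, 0.94, -0.165, 0.3]
ft_force: [0.3, 0.8, 0.2]
finger_gap: 33.9
finger_force: 25.0
```

Call:
{"name": "apply_moves", "arguments": {"moves": [[[0, 0, 0], [0, 0, -5], -1], [[0, 0, 0], [0, 0, -5], -1], [[0, 0, 0], [0, 0, -5], -1], [[0, 0, 0], [0, 0, -5], -1], [[0, 0, 0], [0, 0, -5], -1], [[0, 0, 0], [0, 0, -5], -1], [[0, 0, 0], [0, 0, -5], -1], [[0, 0, 0], [0, 0, -5], -1], [[0, 0, 0], [0, 0, -5], -1], [[0, 0, 0], [0, 0, -5], -1], [[0, 0, 0], [0, 0, -5], -1], [[0, 0, 0], [0, 0, -5], -1], [[0, 0, 0], [0, 0, 0], -1], [[0, 0, 0], [0, 0, 0], -1]]}}

```text
clock: 17.0
position: [520.9, 197.1, 182.1]
orientation: [0.14, 0.896, 0.326, 0.266]
ft_force: [0.2, 4.9, -0.8]
finger_gap: 33.7
finger_force: 25.0
```

```bash
python3 st.py
```

```text
17.0 [520.9 197.1 182.1] [ 0.37  0.29  1.98 -0.74  0.43  1.86] gap 33.6940470542108 F tool [ 3.1 -3.9  0.4] M tool [ 1.01 -0.09 -0.2 ] 24.999995827674866
roll [76.3  0.1 -0. ] off (collar frame0) [ 2.4 -0.6  0.2]
(array([ 0.0001,  0.0025, -0.0002]), array([0., 0., 0.]))
```

Call:
{"name": "apply_moves", "arguments": {"moves": [[[0, 0, 0], [0, 0, 0], 0.3], [[0, 0, 0], [0, 0, 0], 0.3], [[0, 0, 0], [0, 0, 0], 0.3], [[0, 0, 0], [0, 0, 0], 0.3], [[0, 0, -0.02], [0, 0, 0], 0.3], [[0, 0, -0.02], [0, 0, 0], 0.3], [[0, 0, -0.03], [0, 0, 0], 0.3], [[0, 0, -0.03], [0, 0, 0], 0.3], [[0, 0, -0.03], [0, 0, 0], -1], [[0, 0, 0], [0, 0, 0], -1]]}}

```text
clock: 18.0
position: [447.1, 207.7, 292.4]
orientation: [0.14, 0.895, 0.327, 0.268]
ft_force: [0.6, 0.8, -0.7]
finger_gap: 48.1
finger_force: 0.0
```

```bash
cat > cv.py <<'E'
from h import *
from workcell import ctrl
s=ctrl.sense(); p=s["position"]; R=Rq(s["orientation"]); print(p,s["qpos"].round(2),s["ft_force"],s["finger_gap"])
a=np.radians(-82); y=np.array([np.cos(a),np.sin(a),0]); z=np.array([0,0,-1.]); T=Ro.from_matrix(np.c_[np.cross(y,z),y,z])
tgt=np.array([622,-139,0.])
print("rot first",*delta(p,R,p,T)); print("then shift to z100",*delta(p,T,tgt+[0,0,100],T))
E
python3 cv.py
```

```text
[447.13175942 207.66972251 292.38496865] [ 0.48  0.04  1.93 -0.53  0.71  1.68] [ 0.58796841  0.7619253  -0.68451587] 48.10975897306999
rot first [0. 0. 0.] [ 18.67 -30.42  31.05]
then shift to z100 [0.1249 0.3676 0.1924] [0. 0. 0.]
```

Call:
{"name": "apply_moves", "arguments": {"moves": [[[0, 0, 0], [3.11, -5.07, 5.18], -1], [[0, 0, 0], [3.11, -5.07, 5.18], -1], [[0, 0, 0], [3.11, -5.07, 5.18], -1], [[0, 0, 0], [3.11, -5.07, 5.18], -1], [[0, 0, 0], [3.11, -5.07, 5.18], -1], [[0, 0, 0], [3.11, -5.07, 5.18], -1], [[0.0156, 0.046, 0], [0, 0, 0], -1], [[0.0156, 0.046, 0], [0, 0, 0], -1], [[0.0156, 0.046, 0], [0, 0, 0], -1], [[0.0156, 0.046, 0], [0, 0, 0], -1], [[0.0156, 0.046, 0], [0, 0, 0], -1], [[0.0156, 0.046, 0], [0, 0, 0], -1], [[0.0156, 0.046, 0], [0, 0, 0], -1], [[0.0156, 0.046, 0], [0, 0, 0], -1], [[0, 0, 0.045], [0, 0, 0], -1], [[0, 0, 0.045], [0, 0, 0], -1], [[0, 0, 0.045], [0, 0, 0], -1], [[0, 0, 0.045], [0, 0, 0], -1], [[0, 0, 0], [0, 0, 0], -1]]}}

```text
clock: 19.9
position: [616.0, -140.4, 100.8]
orientation: [-0.001, 0.998, 0.068, -0.01]
ft_force: [-0.8, 0.9, -0.2]
finger_gap: 0.4
finger_force: 0.0
```

```bash
python3 cv.py
```

```text
[ 616.03899488 -140.3514979   100.7812174 ] [-0.34  0.68  1.37 -0.01  1.11  1.09] [-0.79510233  0.91716167 -0.24382964] 0.43143967500470065
rot first [0. 0. 0.] [-0.24  1.12 -0.16]
then shift to z100 [ 0.0061 -0.0005  0.0008] [0. 0. 0.]
```

Call:
{"name": "apply_moves", "arguments": {"moves": [[[0.006, -0.0005, 0], [-0.2, 1.1, 0], -1], [[0, 0, 0.015], [0, 0, 0], -1], [[0, 0, 0.013], [0, 0, 0], -1], [[0, 0, 0.004], [0, 0, 0], -1], [[0, 0, 0.004], [0, 0, 0], -1], [[0, 0, 0.004], [0, 0, 0], -1], [[0, 0, 0.003], [0, 0, 0], -1], [[0, 0, 0], [0, 0, 0], -1]]}}

```text
clock: 20.7
position: [627.6, -140.1, 66.6]
orientation: [0.003, 0.998, 0.069, 0.008]
ft_force: [-1.1, -0.5, 2.5]
finger_gap: 0.5
finger_force: 1.3
```

```bash
python3 cv.py
```

```text
[ 627.60122673 -140.10330506   66.64173638] [-0.34  0.72  1.4   0.    1.01  1.09] [-1.13386584 -0.52936682  2.54644294] 0.5109303689942319
rot first [0. 0. 0.] [ 0.38 -0.85 -0.08]
then shift to z100 [-0.0054 -0.0019 -0.0334] [0. 0. 0.]
```

Call:
{"name": "apply_moves", "arguments": {"moves": [[[0, 0, -0.004], [0, 0, 0], -1], [[-0.005, -0.001, 0], [0.3, -0.8, 0], -1], [[0, 0, 0], [0, 0, 0], -1], [[0, 0, 0], [0, 0, 0], -1]]}}

```text
clock: 21.1
position: [621.7, -139.6, 69.7]
orientation: [0.0, 0.998, 0.069, -0.0]
ft_force: [0.6, 0.5, 0.5]
finger_gap: 0.8
finger_force: 0.0
```

```bash
python3 cv.py
```

```text
[ 621.68909479 -139.55358619   69.65275451] [-0.34  0.72  1.4  -0.    1.03  1.09] [0.57184805 0.48480256 0.50955466] 0.8062897143626682
rot first [0. 0. 0.] [ 0.02  0.06 -0.09]
then shift to z100 [ 0.0004 -0.0005 -0.0303] [0. 0. 0.]
```

Well placed. Pressing down in small steps.

Call:
{"name": "apply_moves", "arguments": {"moves": [[[0, 0, 0.003], [0, 0, 0], -1], [[0, 0, 0.003], [0, 0, 0], -1], [[0, 0, 0.003], [0, 0, 0], -1], [[0, 0, 0.003], [0, 0, 0], -1], [[0, 0, 0.002], [0, 0, 0], -1], [[0, 0, 0], [0, 0, 0], -1], [[0, 0, 0], [0, 0, 0], -1]]}}

```text
clock: 21.8
position: [621.7, -139.5, 57.0]
orientation: [0.0, 0.998, 0.069, -0.0]
ft_force: [-4.7, 1.3, 11.7]
finger_gap: 0.7
finger_force: 6.0
```

```bash
python3 cv.py
```

```text
[ 621.71751879 -139.48669325   57.04185095] [-0.34  0.73  1.41 -0.    1.    1.09] [-4.68960696  1.31069055 11.7473225 ] 0.7424170447419227
rot first [0. 0. 0.] [ 0.04  0.04 -0.08]
then shift to z100 [ 0.0003 -0.0004 -0.043 ] [0. 0. 0.]
```

Call:
{"name": "apply_moves", "arguments": {"moves": [[[0, 0, 0.002], [0, 0, 0], -1], [[0, 0, 0.001], [0, 0, 0], -1], [[0, 0, 0], [0, 0, 0], -1], [[0, 0, -0.01], [0, 0, 0], -1], [[0, 0, -0.05], [0, 0, 0], -1], [[0, 0, -0.05], [0, 0, 0], -1], [[0, 0, -0.05], [0, 0, 0], -1], [[0, 0.04, -0.02], [0, 0, 0], -1], [[-0.04, 0.03, 0], [0, 0, 0], -1], [[-0.045, 0, 0], [0, 0, 0], -1], [[-0.045, 0, 0], [0, 0, 0], -1], [[-0.045, 0, 0], [0, 0, 0], -1], [[-0.03, 0, 0], [0, 0, 0], -1], [[0, 0, 0], [0, 0, 0], -1]]}}

```text
clock: 23.2
position: [425.5, -237.1, 232.9]
orientation: [-0.0, 0.998, 0.068, -0.001]
ft_force: [-0.3, 0.0, 0.4]
finger_gap: 0.4
finger_force: 0.0
```

Run:
```python
from h import *
from workcell import eyes
out=[]
for n,(a,b) in dict(top=((175,175),(290,170)),scene=((280,215),(215,175))).items():
    d=eyes.get_image(n); np.savez(f"{n}2.npz",**d); P=cloud(d); P0=cloud(load(n,0))
    for k,(x,y) in enumerate((a,b)):
        out.append(cv2.resize(d["frame"][y:y+75,x:x+75,::-1],(300,300),interpolation=cv2.INTER_CUBIC))
    for v in(P0,P):
        Q=v.reshape(-1,3)-[584,-144,0]; c,s=np.cos(np.radians(8)),np.sin(np.radians(8))
        X=c*Q[:,0]+s*Q[:,1]; Y=-s*Q[:,0]+c*Q[:,1]
        for lo in(-45,-15,15,38):
            m=(abs(X-lo-5)<5)&(abs(Y)<25); print(n,lo,m.sum(),np.median(Q[m,2]) if m.any() else None)
cv2.imwrite("pics/fin.png",np.vstack([np.hstack(out[:2]),np.hstack(out[2:])]))
```

```text
top -45 56 40.56276046696776
top -15 57 43.477899522573374
top 15 57 46.240776861379125
top 38 58 48.5193031793651
top -45 56 38.9076411004573
top -15 56 38.08787782389214
top 15 56 38.12283953954641
top 38 60 38.364889076475684
scene -45 36 41.50256773533964
scene -15 35 44.277181325061726
scene 15 30 46.60193928838797
scene 38 38 48.84875301060105
scene -45 33 39.04204586069682
scene -15 30 38.73499696409225
scene 15 32 38.36794157846161
scene 38 40 37.557079336949016
```

View pics/fin.png

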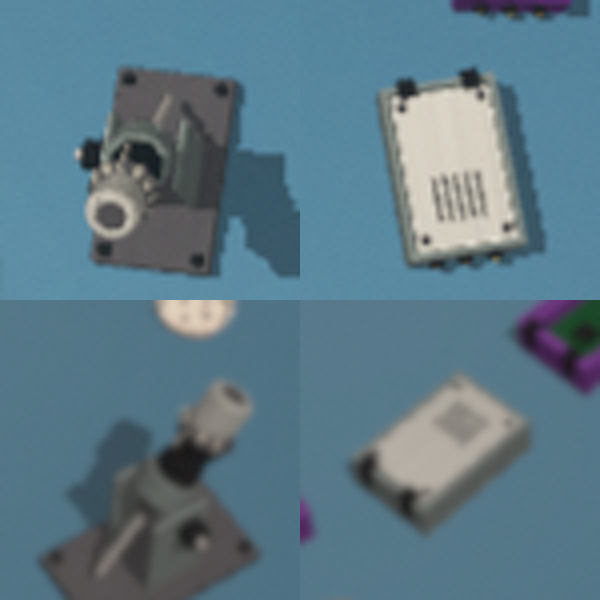

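The crops show the cover level under both clips; its depth is 38 to 39 mm along the whole length. The driver is untouched otherwise, and the arm is clear.

```bash
python3 -c "
from workcell import ctrl
print(ctrl.sign_off())"
```

```text
the job is handed in; nothing more can be done
None
```

The cover is snapped flat under both clips and the job is handed in; I set the driver to 7 by turning back two clicks from the stop past 9, because the figures were too small to read in the images. I confirmed the method once by turning back to the stop, but not after the final setting.

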